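Feed the boom bar through the bench stand's sleeve

ROBOT

A 7-joint arm with a two-finger parallel gripper is mounted at the origin on the work surface. World frame = base frame: x ahead of the robot, y to its left, z up, the work surface at z = 0. Lengths are in m, angles in degrees, forces in N, time in s.
With the tool pointing down it reaches from about 0.425 to 0.875 m from the base axis. Payload 4.7 kg.
Tool frame: the origin (TCP) lies midway between the tips of the shut fingers; the grasp point (between the pads) lies env.grip_point_offset behind it (env.grip_point_offset is the distance from the TCP to the grasp point, in m); z points along the fingers, y is the line along which they close (so a half turn about z gives the same grasp; the last joint's range is limited). The gripper opens to 87 mm and grips with 3 to 60 N. Pads are 19 mm wide; open, the fingers measure 117 mm over their backs; the gripper's body (75 mm by 190 mm) begins 51 mm behind the grasp point.
Start: joints at [-70.583, 18.392, -4.016, 83.108, 1.295, 78.541, -3.26], TCP at [0.207, 0.616, 0.223] pointing down, gripper open.
Joint ranges: [-163.93, 163.93], [-17.29, 119.83], [-79.2, 71.16], [3.27, 140.29], [-89.18, 269.18], [5.43, 117.66], [-154.24, 154.24]. Speed limits (degrees/s): [147.25, 147.25, 180, 180, 180, 180, 180].

INTERFACE

Orientations are given as [roll, pitch, yaw] about the fixed x, y, z axes, in that order (R = Rz(yaw) Ry(pitch) Rx(roll)).
In Python, from cell import env gives the robot as it stands.
- The arm moves only by the shell command python3 -m creep 'ROWS' [FORCE]. ROWS is a JSON object of lists of equal length, an entry for each row: "translation": the shift along the tool's x, y, z in units of 0.08 m (1.0 is 0.08 m), a list of three; "turn": the turn, a rotation vector about the tool's x, y, z in units of 180 degrees (1.0 is 180 degrees), a list of three; "grip": the opening, from 0 (shut) to 1 (fully open). In form: {"translation": [[x, y, z], ...], "turn": [[ax, ay, az], ...], "grip": [grip, ...]}. A call has 1 to 5 rows; each row shifts and turns the commanded pose from where the row before left it, along the tool's axes as they then stand; what a row does not reach is not made up. A row lasts 1/8 s, in which the tool goes at most 62.5 mm and 10.7 degrees, less where a joint would pass 70% of its speed; a pose out of reach is approached as far as the arm can. A call with a number of a shift or a turn outside -1 to 1 is refused whole. A call with a gripper value outside its range is refused whole. The fingers move at their own pace and stop on an object; FORCE is the grip in N (left out, the last holds). Time passes only in rows, so rows that do not move let the fingers close. It gives the time, the measured TCP pose, the force, the opening and the grip force at its end, in the units of the state.
- env.get_obs(): the state, without advancing time (a new reading comes with each control period).
- env.read_camera(name): name is "scene" or "top"; returns a dict with "frame" (480x640x3 uint8, red, green, blue), "z_map" (480x640 float32, m along the optical axis (not along the pixel's ray), 0 where there is no reading), "K" (3x3 intrinsics, pixels), "rvec" (rotation vector, rad) and "tvec" (3), from world to camera coordinates, as OpenCV has them. Camera axes: x right, y down, z forward; pixel columns grow to the right and rows downward; lengths in m; the calibration is good to about 2 mm. A picture is of the moment at which its call begins.
- env.sign_off(): hands the job in; it is judged then, once.
The state is a dict: "time_s": time; "qpos": joint angles; "joint_velocities": joint speeds; "effort": joint torques, N m; "tool_pos": TCP position; "tool_rot": TCP orientation; "force": force on the tool from outside, world axes, zero at the start; "wrist_torque": the same for the moment, N m; "grip_width": finger opening in m; "grasp_force": force on a finger pad.
Only numpy, scipy, OpenCV 4.12 (cv2) and the standard library are available. Lean on these libraries where they do the work, as an engineer would, in place of code of your own. Each camera call takes 0.05 s, during which the arm holds its last target. There are 200 camera calls.

TASK

Fit the boom to the bench stand: take the longer of the two bars off the grooved rest blocks and feed it endwise, kept straight, through the stand's square sleeve until it sticks out about equally on both sides, then let go of it. Leave the short bar and the eye loupe where they are.

Things in the scene. Friction and masses are not known exactly. Their poses are not given: they have to be found in the camera images.
- boom_bar: Boom: plain aluminium square bar, 300 x 14 x 14 mm, 0.16 kg. Origin at its middle on its centre line; x axis along its length. It lies level, centre line 41 mm up, in 8 mm deep grooves of two fixed grey rest blocks (42 mm high, 30 mm thick, about 35 mm either side of its middle; 80 mm or more at each end hangs free). The short bar lies parallel, 90 mm away, on either side.
- short_bar: The wrong bar, to be left lying: same aluminium square section (14 x 14 mm), only 140 mm long. Origin at its middle, on its centre line; x axis along its length.
- sleeve (a point): Centre of the fixed stand's square guide tube, 120 mm up on a column (base plate 150 x 130 x 12 mm). Bore 36 x 36 mm, level, along this frame's x, from x = -40 to +40 mm; walls 4 mm. At -x, facing the bars, a funnel 64 mm wide, its rim at x = -60, up to 37 mm off the axis. Feed towards +x, holding the bar about 100 mm behind its middle so fingers clear the funnel. A let-go bar drops 11 mm.
- loupe: Black round eye loupe standing on the bench beside the work, 42 mm in diameter, 34 mm high; origin at the centre of its underside. To be left alone.

How it is judged:
By the outcome, as a careful person would: the job done as asked, in the order asked, and still so for the second after the job is handed in, with the robot touching nothing.
It also fails if it takes over 46 s, if anything falls off the work surface, if the arm or the gripper's body presses on something with over 40 N, if the wrist force passes 120 N, or if a joint passes its speed limit or range.

## Working session

There is one attempt and no reset: what is moved stays moved. The work goes in short steps, Python scripts to look and compute and a shell command to move; the robot and the scene stay as the last step left them, time stands still between calls to the robot, and variables do not carry over. Pictures are saved under pics/ and viewed, at most 10 in all, crops included, and the job is handed in when it is done.

```bash
mkdir -p pics; ls
python3 - <<'E'
from cell import env
import cv2,numpy as np
o=env.get_obs()
print({k:np.round(v,3) for k,v in o.items()},env.grip_point_offset)
for n in("top","scene"):
    c=env.read_camera(n);np.savez(f"{n}0.npz",**c)
    cv2.imwrite(f"pics/{n}0.png",c["frame"][:,:,::-1])
    R=cv2.Rodrigues(c["rvec"])[0];print(n,-R.T@np.ravel(c["tvec"]),R[2],c["K"][0])
E
```

```text
pics
{'time_s': np.float64(0.0), 'qpos': array([-70.582,  18.441,  -4.016,  83.175,   1.293,  78.543,  -3.26 ]), 'joint_velocities': array([-0.026, -0.029, -0.066, -0.031,  0.014, -0.043, -0.075]), 'effort': array([ 0.0000e+00, -4.9128e+01, -4.0400e-01, -3.1254e+01, -6.4000e-02,
        4.4000e-02,  0.0000e+00]), 'tool_pos': array([0.207, 0.615, 0.221]), 'tool_rot': array([-1.79887e+02,  4.00000e-03,  1.61392e+02]), 'force': array([-0.231,  0.263,  0.519]), 'wrist_torque': array([-0.015, -0.011, -0.01 ]), 'grasp_force': np.float64(0.0), 'grip_width': np.float64(0.087)} 0.0187
top [0.44006671 0.02728893 1.05804019] [ 0.18268604 -0.00943023 -0.98312608] [620.15653528   0.         317.37913054]
scene [1.38241091 0.04142262 0.63789318] [-0.81353263 -0.02306862 -0.58106153] [555.92863305   0.         315.25050079]
```

View pics/top0.png

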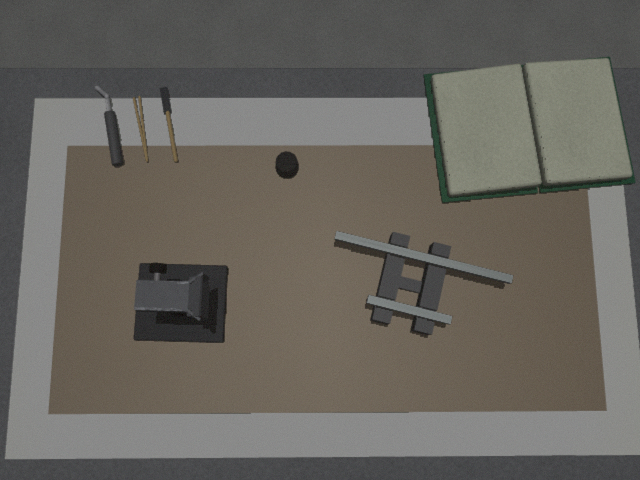

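View pics/scene0.png

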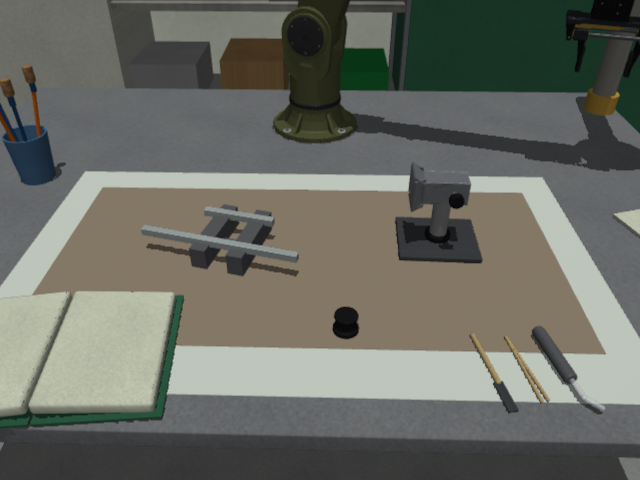

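The top view (up = +x, left = +y) shows the long bar from about (336,237) to (511,280), the short bar from (370,300) to (450,320), and the stand's tube from (136,280) to (190,311). The funnel opens right at x≈207, and the loupe is at (287,165). The scene view agrees.

```bash
cat > h.py <<'E'
import numpy as np,cv2
def cloud(c):
    R=cv2.Rodrigues(c["rvec"])[0];t=np.ravel(c["tvec"]);z=c["z_map"]
    v,u=np.indices(z.shape);p=np.stack([u,v,np.ones_like(u)],-1)@np.linalg.inv(c["K"]).T*z[...,None]
    return (p-t)@R
def ray(c,uv,h):
    R=cv2.Rodrigues(c["rvec"])[0];t=np.ravel(c["tvec"]);d=np.c_[np.array(uv,float),np.ones(len(uv))]@np.linalg.inv(c["K"]).T@R
    o=-R.T@t;return o+d*((h-o[2])/d[:,2])[:,None]
def rect(P):
    (cx,cy),(w,h),a=cv2.minAreaRect((P[:,:2]*1000).astype(np.float32))
    if w<h:w,h,a=h,w,a+90
    return np.round([cx,cy,w,h,(a+90)%180-90],1)
E
python3 - <<'E'
from h import *
for n in("top","scene"):
    c=dict(np.load(n+"0.npz"));W=cloud(c);f=c["frame"].astype(int);g=f.mean(-1)
    x,y,z=np.moveaxis(W,-1,0)
    print(n,"bench z",np.median(z[(abs(x-.5)<.02)&(abs(y-.08)<.02)]))
    m=(y<0.05)&(y>-.4)&(x>.3)&(x<.68)&(z>.043)&(z<.06)&(c["z_map"]>0)
    k,l,s,_=cv2.connectedComponentsWithStats(m.astype(np.uint8))
    for i in range(1,k):
        if s[i,4]>150:
            P=W[l==i];print("bar",s[i],rect(P),P[:,2].mean())
    m=(y>0.1)&(y<.5)&(x>.3)&(x<.6)&(z>.134)&(z<.2)
    print("stand top",m.sum(),rect(W[m]),np.percentile(W[m],[1,50,99],axis=0).round(3).tolist())
    m=(y>0.1)&(y<.5)&(x>.3)&(x<.6)&(z>.137)&(z<.146)
    print("tube top",m.sum(),rect(W[m]),np.median(W[m],0))
    if n=="top":
        print(np.round(W[270:322:4,136:212:6,2]*1000).astype(int))
c=dict(np.load("top0.npz"))
print(ray(c,[(136,280),(188,280),(136,311),(187,312)],.142).round(3))
print(ray(c,[(336,237),(511,280)],.048).round(3))
cv2.imwrite("pics/z.png",cv2.convertScaleAbs(cv2.resize(c["frame"][255:350,125:235,::-1],None,fx=6,fy=6,interpolation=2),alpha=2))
E
```

```text
top bench z 0.0013212607643748866
bar [ 335  231  178   53 1585] [ 593.7 -157.8  300.4   19.4   75.3] 0.04748612295006543
bar [367 295  85  29 758] [ 505.7 -130.4  139.6   14.4   75.4] 0.047486414969760214
stand top 2187 [529.6 235.9 106.2  73.2  80. ] [[0.491, 0.189, 0.138], [0.521, 0.235, 0.143], [0.551, 0.287, 0.156]]
tube top 1700 [522.1 238.7  99.8  69.4  87.4] [0.52187796 0.24643405 0.14202563]
[[   1   13   12  133  130  118   13   12   15   12   12   11   15]
 [   2   11   12  123  122   11   12   12   15   10   12  148   14]
 [   0    7   10  120  121   12   12   11   11  145  150  154  103]
 [ 140  143  140  144  142  142  140  144  140  150 1058  156   89]
 [ 142  141  142  142  141  143  143  143  145  144  151   94   92]
 [ 142  141  140  144  143  142  141  141  140  143  152   93   89]
 [ 143  142  142  142  140  141  143  138  140  141  151   91   93]
 [ 144  142  143  143  143  141  142  144  142  147  151   94   93]
 [ 142  142  142  142  141  143  143  145  140  142  150   93 1058]
 [ 142  144  141  141  140  141  142  143  143  147  152   90   84]
 [  12  132  138  141  142  142  143  144  140  148  153   93   14]
 [  13   13   11   13   11   13   23   23   23  142  151   93   10]
 [  11   12   14   12   11    8   13   14   15   10  149  120   10]]
scene bench z 0.001378676392128125
bar [ 141  205  158   55 2359] [ 549.  -144.8  299.5  152.2   75.7] 0.04694787908998299
stand top 1048 [527.9 236.8 104.9  72.2  81.2] [[0.49, 0.189, 0.134], [0.53, 0.235, 0.143], [0.554, 0.287, 0.157]]
tube top 767 [523.1 239.3  99.8  71.1  88.1] [0.52763326 0.24545984 0.14307042]
[[0.544 0.287 0.142]
 [0.544 0.21  0.142]
 [0.499 0.285 0.142]
 [0.497 0.21  0.142]]
[[ 0.625 -0.013  0.048]
 [ 0.552 -0.299  0.048]]
```

View pics/z.png

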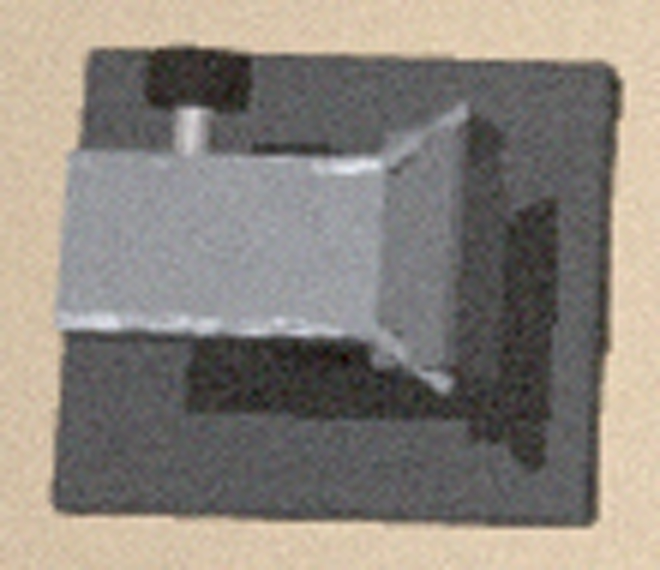

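The crop shows the tube's top face with corners at about (73,152), (380,160), (372,330) and (60,318) in crop pixels. The funnel flares to the right, and the clamp knob sits on the far side.

Run:
```python
from h import *
c=dict(np.load("top0.npz"))
f=lambda a,h:ray(c,np.array(a)/6+[125-.42,255-.42],h)
def rep(P):
    P=P[:,:2];print(P.round(4).tolist(),P.mean(0).round(4),[np.degrees(np.arctan2(*(a-b)[::-1])).round(1) for a,b in((P[0],P[1]),(P[3],P[2]))],"ends perp",[np.degrees(np.arctan2(*(a-b)[::-1])).round(1)+90 for a,b in((P[0],P[3]),(P[1],P[2]))])
rep(f([(73,152),(380,160),(372,330),(60,318)],.142))
rep(f([(90,50),(620,65),(598,525),(55,512)],.012))
# tube top by depth, trimmed
for n in("top","scene"):
    c=dict(np.load(n+"0.npz"));W=cloud(c);x,y,z=np.moveaxis(W,-1,0)
    m=(y>0.215)&(y<.32)&(x>.45)&(x<.6)&(z>.137)&(z<.147);P=W[m]
    b=np.digitize(P[:,1],np.arange(.215,.29,.005))
    e=np.array([(P[b==i,1].mean(),np.percentile(P[b==i,0],2),np.percentile(P[b==i,0],98)) for i in range(1,14) if (b==i).sum()>10])
    print(n,rect(P),[np.polyfit(e[:,0]-.24,e[:,k],1).round(4) for k in(1,2)])
```

```text
[[0.5445, 0.2861], [0.5422, 0.2105], [0.5005, 0.2111], [0.5038, 0.2873]] [0.5228 0.2487] [np.float64(88.2), np.float64(87.5)] ends perp [np.float64(88.2), np.float64(89.2)]
[[0.5883, 0.3194], [0.5833, 0.1695], [0.455, 0.173], [0.4594, 0.3231]] [0.5215 0.2462] [np.float64(88.1), np.float64(88.3)] ends perp [np.float64(88.4), np.float64(88.4)]
top [521.9 251.6  73.9  44.2  88.1] [array([0.034 , 0.5001]), array([0.0308, 0.5427])]
scene [520.8 252.1  73.9  50.3  89.3] [array([0.0447, 0.4995]), array([0.0275, 0.5436])]
```

```bash
cat > plan.py <<'E'
import sys,json,numpy as np
from scipy.spatial.transform import Rotation as Ro
from cell import env
def show(*legs):  # legs: (x,y,z,yaw,n); tool kept pointing down
    o=env.get_obs();p=np.array(o["tool_pos"]);R=Ro.from_euler("xyz",o["tool_rot"],degrees=True)
    print("at",o["time_s"],np.round(p,4),np.round(o["tool_rot"],2))
    for x,y,z,yaw,n in legs:
        G=Ro.from_euler("xyz",[180,0,yaw],degrees=True);p0=p.copy();rv=(R.inv()*G).as_rotvec()/n
        for i in range(n):
            w=p0+(np.array([x,y,z])-p0)*(i+1)/n
            t=R.inv().apply(w-p)/.08;t=np.round(t,3);r=np.round(rv/np.pi,4)
            print(t.tolist(),r.tolist());p=p+R.apply(t*.08);R=R*Ro.from_rotvec(r*np.pi)
E
python3 -c "
from plan import *
show((.50,.25,.24,112,8),(.566,-.253,.13,75.5,9))"
```

```text
at 0.1 [0.2073 0.6155 0.2216] [-1.7990e+02  1.0000e-02  1.6139e+02]
[-0.616, -0.395, -0.028] [-0.0001, 0.0, 0.0343]
[-0.654, -0.327, -0.028] [-0.0001, 0.0, 0.0343]
[-0.686, -0.255, -0.028] [-0.0001, 0.0, 0.0343]
[-0.709, -0.179, -0.029] [-0.0001, 0.0, 0.0343]
[-0.725, -0.102, -0.028] [-0.0001, 0.0, 0.0343]
[-0.731, -0.024, -0.029] [-0.0001, 0.0, 0.0343]
[-0.73, 0.056, -0.028] [-0.0001, 0.0, 0.0343]
[-0.719, 0.133, -0.028] [-0.0001, 0.0, 0.0343]
[-0.682, -0.177, 0.153] [0.0, -0.0, 0.0225]
[-0.693, -0.128, 0.153] [0.0, -0.0, 0.0225]
[-0.7, -0.079, 0.152] [0.0, -0.0, 0.0225]
[-0.704, -0.03, 0.153] [0.0, -0.0, 0.0225]
[-0.704, 0.021, 0.153] [0.0, -0.0, 0.0225]
[-0.701, 0.07, 0.153] [0.0, -0.0, 0.0225]
[-0.695, 0.12, 0.152] [0.0, -0.0, 0.0225]
[-0.684, 0.168, 0.153] [0.0, -0.0, 0.0225]
[-0.671, 0.216, 0.153] [0.0, -0.0, 0.0225]
```

```bash
python3 -m creep '{"translation":[[-0.62,-0.40,-0.03],[-0.65,-0.33,-0.03],[-0.69,-0.26,-0.03],[-0.71,-0.18,-0.03]],"turn":[[0,0,0.034],[0,0,0.034],[0,0,0.034],[0,0,0.034]],"grip":[1,1,1,1]}'
python3 -m creep '{"translation":[[-0.72,-0.10,-0.03],[-0.73,-0.02,-0.03],[-0.73,0.06,-0.03],[-0.72,0.13,-0.03]],"turn":[[0,0,0.034],[0,0,0.034],[0,0,0.034],[0,0,0.035]],"grip":[1,1,1,1]}'
python3 -c "
from plan import *
show((.566,-.253,.13,75.5,9))"
```

```text
time_s: 0.6
tool_pos: [0.3548, 0.4304, 0.2319]
tool_rot: [-180.0, 0.0, 136.7]
force: [0.2, -0.3, 1.0]
grip_width: 0.0869
grasp_force: 0.0
time_s: 1.1
tool_pos: [0.502, 0.2493, 0.2416]
tool_rot: [-180.0, -0.0, 112.1]
force: [0.6, 1.0, 0.1]
grip_width: 0.0868
grasp_force: 0.0
at 1.1 [0.502  0.2493 0.2416] [-1.7999e+02 -1.0000e-02  1.1205e+02]
[-0.68, -0.18, 0.155] [-0.0, -0.0, 0.0226]
[-0.691, -0.13, 0.155] [-0.0, -0.0, 0.0226]
[-0.698, -0.082, 0.155] [-0.0, -0.0, 0.0226]
[-0.703, -0.032, 0.155] [-0.0, -0.0, 0.0226]
[-0.703, 0.019, 0.155] [-0.0, -0.0, 0.0226]
[-0.7, 0.068, 0.155] [-0.0, -0.0, 0.0226]
[-0.693, 0.117, 0.154] [-0.0, -0.0, 0.0226]
[-0.684, 0.166, 0.155] [-0.0, -0.0, 0.0226]
[-0.669, 0.215, 0.155] [-0.0, -0.0, 0.0226]
```

```bash
python3 -m creep '{"translation":[[-0.68,-0.18,0.15],[-0.69,-0.13,0.15],[-0.70,-0.08,0.15],[-0.70,-0.03,0.15],[-0.70,0.02,0.15]],"turn":[[0,0,0.0225],[0,0,0.0225],[0,0,0.0225],[0,0,0.0225],[0,0,0.0225]],"grip":[1,1,1,1,1]}'
python3 -m creep '{"translation":[[-0.70,0.07,0.15],[-0.69,0.12,0.15],[-0.68,0.17,0.15],[-0.67,0.21,0.15],[0,0,0]],"turn":[[0,0,0.0225],[0,0,0.0225],[0,0,0.0225],[0,0,0.0225],[0,0,0]],"grip":[1,1,1,1,1]}'
python3 - <<'E'
from cell import env
from h import *
from plan import show
for n in("top","scene"):
    c=env.read_camera(n)
    cv2.imwrite(f"pics/{n}1.png",c["frame"][:,:,::-1])
show((.566,-.253,.022,75.5,4))
E
```

```text
time_s: 1.72
tool_pos: [0.5381, -0.0291, 0.1812]
tool_rot: [180.0, -0.0, 91.9]
force: [1.2, 1.1, 0.2]
grip_width: 0.0871
grasp_force: 0.0
time_s: 2.35
tool_pos: [0.5656, -0.2562, 0.1322]
tool_rot: [-179.8, 0.3, 75.3]
force: [0.4, 1.0, -0.3]
grip_width: 0.0874
grasp_force: 0.0
at 2.45 [ 0.5677 -0.2503  0.133 ] [-1.7991e+02 -1.0000e-02  7.5730e+01]
[-0.01, -0.003, 0.347] [-0.0001, -0.0, 0.0003]
[-0.009, -0.002, 0.346] [-0.0001, -0.0, 0.0003]
[-0.01, -0.003, 0.347] [-0.0001, -0.0, 0.0003]
[-0.009, -0.003, 0.347] [-0.0001, -0.0, 0.0003]
```

View pics/scene1.png

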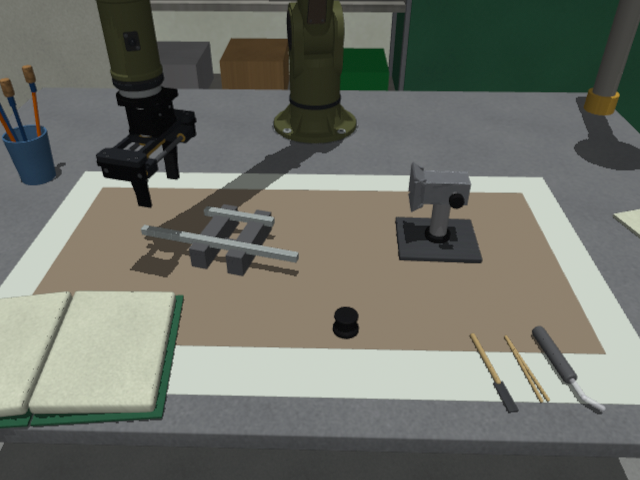

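The open fingers sit over the left end of the long bar (tips near (143,203) and (170,178), bar end at (145,232)), clear of the short bar. I'll go down and grip.

```bash
python3 -m creep '{"translation":[[-0.02,0,0.35],[-0.02,0,0.35],[-0.02,0,0.35],[-0.02,0,0.34],[0,0,0]],"turn":[[0,0,0],[0,0,0],[0,0,0],[0,0,0],[0,0,0]],"grip":[1,1,1,1,1]}' 60
python3 -m creep '{"translation":[[0,0,0],[0,0,0],[0,0,0],[0,0,0],[0,0,0]],"turn":[[0,0,0],[0,0,0],[0,0,0],[0,0,0],[0,0,0]],"grip":[0,0,0,0,0]}' 60
python3 -m creep '{"translation":[[0,0,0],[0,0,0],[0,0,0]],"turn":[[0,0,0],[0,0,0],[0,0,0]],"grip":[0,0,0]}' 60
```

```text
time_s: 3.08
tool_pos: [0.5657, -0.2532, 0.0207]
tool_rot: [-179.8, -0.1, 76.0]
force: [0.6, -0.2, 0.3]
grip_width: 0.0873
grasp_force: 0.0
time_s: 3.7
tool_pos: [0.5669, -0.2563, 0.0227]
tool_rot: [180.0, -0.0, 75.8]
force: [-0.0, 0.3, 0.2]
grip_width: 0.0448
grasp_force: 0.0
time_s: 4.08
tool_pos: [0.5667, -0.2563, 0.0225]
tool_rot: [-180.0, -0.0, 75.8]
force: [0.0, -0.7, 0.2]
grip_width: 0.0151
grasp_force: 0.5
```

```bash
python3 -m creep '{"translation":[[0,0,0],[0,0,0],[0,0,0],[0,0,-0.1],[0,0,-0.2]],"turn":[[0,0,0],[0,0,0],[0,0,0],[0,0,0],[0,0,0]],"grip":[0,0,0,0,0]}' 60
python3 -m creep '{"translation":[[0,0,-0.25],[0,0,-0.25],[0,0,-0.2],[0,0,0]],"turn":[[0,0,0],[0,0,0],[0,0,0],[0,0,0]],"grip":[0,0,0,0]}' 60
python3 -c "
from plan import *
show((.511,-.112,.101,88.2,8))"
```

```text
time_s: 4.7
tool_pos: [0.5661, -0.256, 0.0467]
tool_rot: [-179.9, 0.0, 75.8]
force: [0.6, -0.2, -1.1]
grip_width: 0.0133
grasp_force: 60.0
time_s: 5.2
tool_pos: [0.5679, -0.2567, 0.1046]
tool_rot: [179.8, -0.0, 75.8]
force: [1.0, -0.9, -2.7]
grip_width: 0.0134
grasp_force: 60.0
at 5.2 [ 0.5679 -0.2567  0.1046] [ 1.798e+02 -1.000e-02  7.581e+01]
[0.197, -0.142, 0.005] [0.0001, 0.0, -0.0086]
[0.202, -0.136, 0.005] [0.0001, 0.0, -0.0086]
[0.204, -0.131, 0.006] [0.0001, 0.0, -0.0086]
[0.209, -0.125, 0.005] [0.0001, 0.0, -0.0086]
[0.211, -0.12, 0.005] [0.0001, 0.0, -0.0086]
[0.215, -0.113, 0.005] [0.0001, 0.0, -0.0086]
[0.218, -0.108, 0.006] [0.0001, 0.0, -0.0086]
[0.22, -0.102, 0.005] [0.0001, 0.0, -0.0086]
```

```bash
python3 -m creep '{"translation":[[0.20,-0.14,0.005],[0.20,-0.14,0.005],[0.205,-0.13,0.005],[0.21,-0.125,0.005]],"turn":[[0,0,-0.0086],[0,0,-0.0086],[0,0,-0.0086],[0,0,-0.0086]],"grip":[0,0,0,0]}' 60
python3 -m creep '{"translation":[[0.21,-0.12,0.005],[0.215,-0.115,0.005],[0.22,-0.11,0.005],[0.22,-0.10,0.005],[0,0,0]],"turn":[[0,0,-0.0086],[0,0,-0.0086],[0,0,-0.0086],[0,0,-0.0086],[0,0,0]],"grip":[0,0,0,0,0]}' 60
cat > meas.py <<'E'
from cell import env
from h import *
import sys
tag=sys.argv[1]
o=env.get_obs();print(np.round(o["tool_pos"],4),np.round(o["tool_rot"],2),o["time_s"])
for n in("top","scene"):
    c=env.read_camera(n);cv2.imwrite(f"pics/{n}{tag}.png",c["frame"][:,:,::-1]);np.savez(f"{n}{tag}.npz",**c)
    W=cloud(c);x,y,z=np.moveaxis(W,-1,0);g=c["frame"].mean(-1);tp=o["tool_pos"]
    m=(abs(x-.517)<.03)&(y>tp[1]+.02)&(y<.18)&(z>.095)&(z<.16)
    P=W[m]
    if len(P)<50: print(n,len(P));continue
    r=rect(P);b=np.digitize(P[:,1],np.arange(-.3,.2,.02));L=[]
    for i in np.unique(b):
        q=P[b==i]
        if len(q)>25:L.append([q[:,1].mean(),*np.percentile(q[:,0],[3,97]),np.percentile(q[:,2],75)])
    L=np.array(L);print(n,len(P),r,"ymax",P[:,1].max());print(L.round(4))
    xm=L[:,1:3].mean(1);print("yaw",90-np.degrees(np.polyfit(L[:,0],xm,1)[0]),"x at sleeve",np.polyval(np.polyfit(L[:,0],xm,1),.2475),"ztop slope deg",np.degrees(np.polyfit(L[:,0],L[:,3],1)[0]))
E
python3 meas.py 2
```

```text
time_s: 5.7
tool_pos: [0.5376, -0.1816, 0.1006]
tool_rot: [-180.0, -0.0, 82.2]
force: [-0.2, -0.1, -1.5]
grip_width: 0.0136
grasp_force: 60.0
time_s: 6.32
tool_pos: [0.5094, -0.1091, 0.0993]
tool_rot: [-180.0, -0.1, 88.4]
force: [-0.4, -0.3, -1.6]
grip_width: 0.0136
grasp_force: 60.0
[ 0.5094 -0.1091  0.0993] [-1.7999e+02 -7.0000e-02  8.8370e+01] 6.325
top 1476 [513.8  31.1 224.8  14.4  88.3] ymax 0.14324561293801433
[[-0.0699  0.5039  0.5175  0.1251]
 [-0.0496  0.5043  0.5176  0.125 ]
 [-0.0303  0.5048  0.5177  0.1247]
 [-0.0097  0.5058  0.5194  0.1246]
 [ 0.0105  0.5061  0.5195  0.1245]
 [ 0.0298  0.5067  0.5196  0.1241]
 [ 0.0497  0.5077  0.5212  0.1242]
 [ 0.0698  0.5079  0.5213  0.124 ]
 [ 0.0902  0.5085  0.5215  0.1239]
 [ 0.1099  0.5095  0.5231  0.1239]
 [ 0.1299  0.5096  0.5232  0.1236]]
yaw 88.25160792622643 x at sleeve 0.5201092969553092 ztop slope deg -0.4120323922529403
scene 1290 [514.   26.9 231.4  21.5  88.2] ymax 0.14251534524471074
[[-0.0842  0.5055  0.5196  0.1251]
 [-0.0702  0.5055  0.519   0.1263]
 [-0.0506  0.5047  0.52    0.1255]
 [-0.0305  0.5067  0.5207  0.1254]
 [-0.0104  0.5057  0.5213  0.125 ]
 [ 0.0095  0.5078  0.522   0.1249]
 [ 0.0297  0.5071  0.5218  0.1246]
 [ 0.0499  0.5099  0.523   0.1244]
 [ 0.0705  0.5103  0.5233  0.1245]
 [ 0.0904  0.5087  0.5239  0.1238]
 [ 0.1103  0.511   0.5252  0.1239]
 [ 0.1303  0.5105  0.5256  0.1238]]
yaw 88.33530392873597 x at sleeve 0.5215522959138463 ztop slope deg -0.5410720002540191
```

View pics/scene2.png

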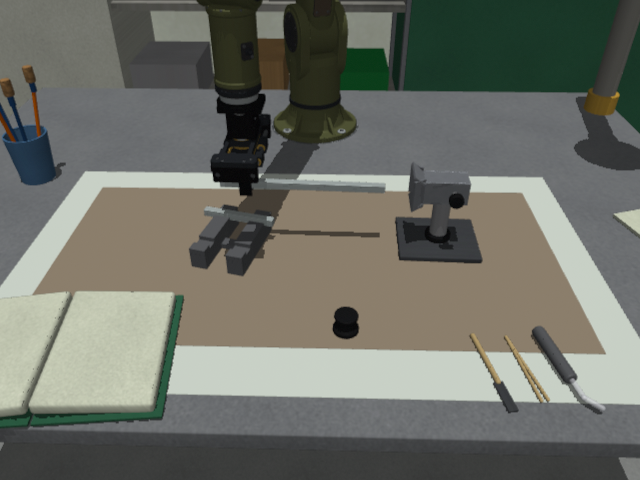

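View pics/top2.png

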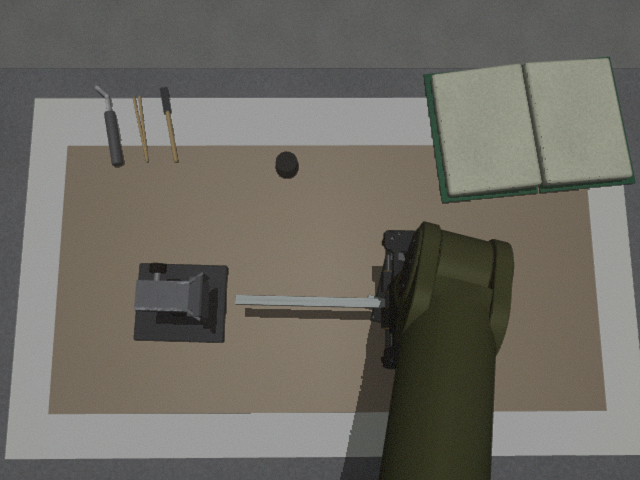

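The scene view shows the bar level in the gripper, its tip at (384,187) pointing at the funnel at (415,187). The top view shows it in line with the tube, tip at (237,299). Small shift (+1 mm sideways, +3 mm up), then feed.

```bash
python3 -m creep '{"translation":[[0.1,0.015,-0.035],[0.2,0,0],[0.2,0,0],[0.2,0,0],[0.2,0,0]],"turn":[[0,0,0],[0,0,0],[0,0,0],[0,0,0],[0,0,0]],"grip":[0,0,0,0,0]}' 60
python3 -m creep '{"translation":[[0.15,0,0],[0,0,0]],"turn":[[0,0,0],[0,0,0]],"grip":[0,0]}' 60
python3 -c "
from plan import *
show((.5212,.146,.1025,88.25,10))"
```

```text
time_s: 7.05
tool_pos: [0.5132, -0.0377, 0.1021]
tool_rot: [-180.0, -0.0, 88.2]
force: [0.5, 0.8, -1.3]
grip_width: 0.0135
grasp_force: 60.0
time_s: 7.3
tool_pos: [0.5136, -0.0259, 0.1021]
tool_rot: [-180.0, -0.0, 88.3]
force: [0.4, -0.0, -1.5]
grip_width: 0.0136
grasp_force: 60.0
at 7.3 [ 0.5136 -0.0259  0.1021] [-1.800e+02 -1.000e-02  8.831e+01]
[0.215, 0.003, -0.0] [-0.0, -0.0, 0.0]
[0.215, 0.003, -0.001] [-0.0, -0.0, 0.0]
[0.215, 0.003, -0.0] [-0.0, -0.0, 0.0]
[0.215, 0.004, -0.001] [-0.0, -0.0, 0.0]
[0.216, 0.003, -0.0] [-0.0, -0.0, 0.0]
[0.215, 0.003, -0.001] [-0.0, -0.0, 0.0]
[0.215, 0.003, -0.0] [-0.0, -0.0, 0.0]
[0.215, 0.003, -0.001] [-0.0, -0.0, 0.0]
[0.215, 0.003, -0.0] [-0.0, -0.0, 0.0]
[0.215, 0.004, -0.001] [-0.0, -0.0, 0.0]
```

```bash
python3 -m creep '{"translation":[[0.2,0,0],[0.2,0,0],[0.2,0,0],[0.2,0,0],[0.2,0,0]],"turn":[[0,0,0],[0,0,0],[0,0,0],[0,0,0],[0,0,0]],"grip":[0,0,0,0,0]}' 60
python3 -m creep '{"translation":[[0.2,0,0],[0.2,0,0],[0.2,0,0],[0.2,0,0],[0,0,0]],"turn":[[0,0,0],[0,0,0],[0,0,0],[0,0,0],[0,0,0]],"grip":[0,0,0,0,0]}' 60
python3 - <<'E'
from cell import env
from h import *
for n in("top","scene"):
    c=env.read_camera(n);cv2.imwrite(f"pics/{n}3.png",c["frame"][:,:,::-1])
    W=cloud(c);x,y,z=np.moveaxis(W,-1,0)
    P=W[(y>.297)&(y<.45)&(abs(x-.525)<.03)&(z>.095)&(z<.15)]
    print(n,len(P),P[:,1].max(),rect(P),np.percentile(P[:,2],80))
E
```

```text
time_s: 7.92
tool_pos: [0.5161, 0.054, 0.1021]
tool_rot: [-180.0, -0.0, 88.2]
force: [0.2, -0.1, -2.4]
grip_width: 0.0133
grasp_force: 60.0
time_s: 8.55
tool_pos: [0.518, 0.1185, 0.1021]
tool_rot: [-180.0, -0.0, 88.3]
force: [0.2, -0.5, -1.6]
grip_width: 0.0132
grasp_force: 60.0
top 485 0.37163428372783003 [525.  334.4  74.8  14.4  88.3] 0.12693822363617827
scene 426 0.36972655451653413 [523.5 334.   72.1  21.1  86.1] 0.12653271451287482
```

View pics/scene3.png

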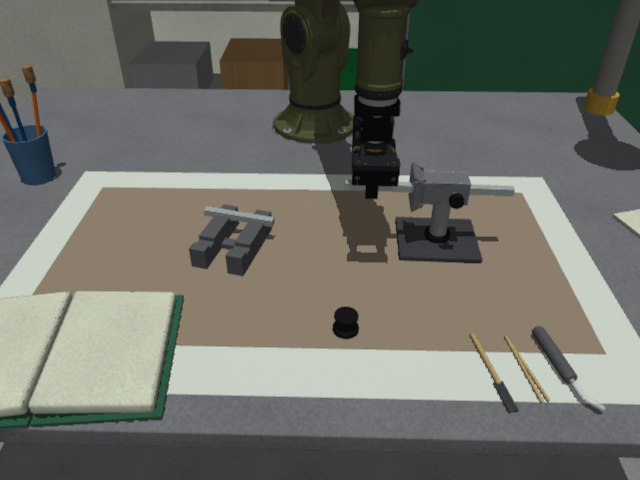

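The bar is through the sleeve, with the tip at (513,190) on the far side and the tail at (346,184). The gripper is still clear of the funnel, about 27 mm to go.

```bash
python3 -m creep '{"translation":[[0.14,0,0],[0.12,0,0],[0.08,0,0.05],[0,0,0.06],[0,0,0]],"turn":[[0,0,0],[0,0,0],[0,0,0],[0,0,0],[0,0,0]],"grip":[0,0,0,0,0]}' 60
python3 - <<'E'
from cell import env
from h import *
for n in("top","scene"):
    c=env.read_camera(n)
    W=cloud(c);x,y,z=np.moveaxis(W,-1,0)
    P=W[(y>.297)&(y<.45)&(abs(x-.525)<.03)&(z>.09)&(z<.15)]
    print(n,len(P),P[:,1].max(),rect(P),np.percentile(P[:,2],80))
E
```

```text
time_s: 9.28
tool_pos: [0.5185, 0.1434, 0.0926]
tool_rot: [-179.9, 0.0, 88.2]
force: [-0.3, 0.3, -2.3]
grip_width: 0.0131
grasp_force: 60.0
top 634 0.3959917116942149 [525.8 346.6  99.1  14.3  88. ] 0.11722781587047881
scene 580 0.39639622488807164 [526.4 346.7  99.7  19.1  88. ] 0.1176563778111273
```

```bash
python3 -m creep '{"translation":[[0,0,0],[0,0,0],[0,0,0],[0,0,0],[0,0,0]],"turn":[[0,0,0],[0,0,0],[0,0,0],[0,0,0],[0,0,0]],"grip":[0.1,0.2,0.35,0.5,0.6]}'
python3 -m creep '{"translation":[[0,0,0],[0,0,0],[0,0,-0.2],[0,0,-0.4],[0,0,-0.5]],"turn":[[0,0,0],[0,0,0],[0,0,0],[0,0,0],[0,0,0]],"grip":[0.6,0.6,0.6,0.6,0.6]}'
python3 -m creep '{"translation":[[-0.3,0,-0.5],[-0.6,0,-0.3],[-0.7,0,0],[-0.7,0,0],[0,0,0]],"turn":[[0,0,0],[0,0,0],[0,0,0],[0,0,0],[0,0,0]],"grip":[0.6,0.6,0.6,0.6,0.6]}'
python3 - <<'E'
from cell import env
from h import *
for n in("top","scene"):
    c=env.read_camera(n);cv2.imwrite(f"pics/{n}4.png",c["frame"][:,:,::-1])
    W=cloud(c);x,y,z=np.moveaxis(W,-1,0)
    for a,b in((.297,.45),(.05,.18)):
        P=W[(y>a)&(y<b)&(abs(x-.525)<.03)&(z>.085)&(z<.15)]
        if len(P)>20:print(n,len(P),P[:,1].min(),P[:,1].max(),rect(P),np.percentile(P[:,2],80))
E
```

```text
time_s: 10.0
tool_pos: [0.5191, 0.1439, 0.0935]
tool_rot: [180.0, -0.0, 88.2]
force: [-0.9, -0.3, -0.1]
grip_width: 0.0393
grasp_force: 0.0
time_s: 10.62
tool_pos: [0.5187, 0.1437, 0.1828]
tool_rot: [-180.0, 0.0, 88.2]
force: [0.7, 0.2, 0.4]
grip_width: 0.052
grasp_force: 0.0
time_s: 11.25
tool_pos: [0.5129, -0.0461, 0.2471]
tool_rot: [179.9, 0.0, 87.6]
force: [0.2, 0.5, 0.3]
grip_width: 0.0523
grasp_force: 0.0
top 636 0.29704756235698093 0.3955841506468588 [526.5 346.3  98.6  14.4  88. ] 0.11730252198837918
top 553 0.09568423336582453 0.17992659289387408 [519.4 137.8  84.   14.2  88. ] 0.11717208249746155
scene 579 0.2971651228863337 0.39579289373784987 [525.4 346.5  99.   19.7  87.6] 0.11737521610154789
scene 471 0.09773280055400602 0.17984372021671494 [520.2 138.9  82.3  21.3  86.7] 0.11727766333290453
```

View pics/scene4.png

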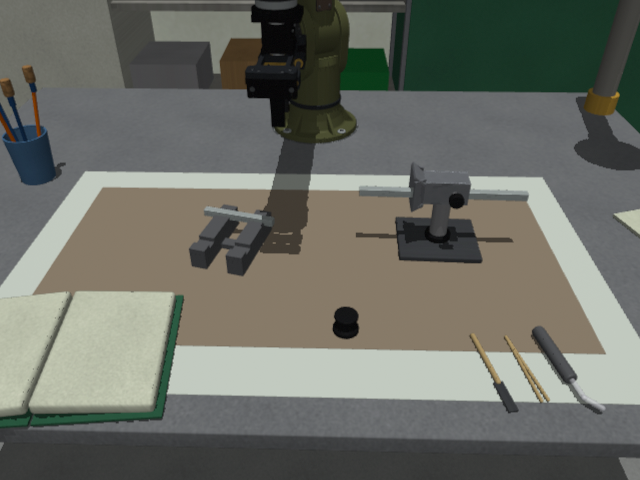

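The bar lies level in the sleeve, running from (360,190) to (527,195), with its middle at y≈0.2465 against the sleeve centre at 0.2475. The short bar and loupe haven't moved, and the gripper is clear.

```bash
python3 -c "
from cell import env
print(env.sign_off())"
```

```text
the job is handed in; nothing more can be done
None
```

The long bar is through the stand's sleeve, centred to within about 1–2 mm and released; the short bar and loupe were left where they were, and the job was handed in at about 11 s of the 46 s allowed.

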